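# Peel the top tray off the brazing-bench stack

### The arm

A 6-joint arm with a two-finger parallel gripper is mounted at the origin on the work surface. World frame = base frame: x ahead of the robot, y to its left, z up, the work surface at z = 0. Lengths are in m, angles in degrees, forces in N, time in s.
With the tool pointing down it reaches from about 0.375 to 0.9 m from the base axis. Payload 3.1 kg.
Tool frame: the origin (TCP) lies at the centre of the arm's flange, where the gripper is bolted on; the fingertips stand 182 mm ahead of it and the grasp point (between the pads) lies bot.grip_point_offset ahead of it (bot.grip_point_offset is the distance from the TCP to the grasp point, in m); x points along the fingers, z is the direction in which the jaws open and shut, and the axes are right-handed (so a half turn about x gives the same grasp; the last joint's range is limited). The gripper opens to 87 mm and grips with 3 to 60 N. Pads are 19 mm wide; open, the fingers measure 117 mm over their backs; the gripper's body (75 mm by 190 mm) begins 51 mm behind the grasp point.
Start: joints at [-83.394, 30.224, 82.088, -0, 67.689, -10.227], TCP at [0.181, -0.598, 0.405] pointing down, gripper open.
Joint ranges: [-176.69, 176.69], [-43.24, 126.21], [12.49, 139.97], [-82, 262], [0, 151.66], [-163.58, 163.58]. Speed limits (degrees/s): [159.86, 159.86, 180, 180, 180, 180].

### API

Orientations are given as a 3x3 rotation matrix whose columns are the frame's x, y, z axes.
In Python, from rig import bot gives the robot as it stands.
- The arm moves only by the tool step_arm, never from a script. Its argument "motion" is a list that holds one entry, the list of rows, each a list of 7 numbers: the turn, a rotation vector about the world's x, y, z in degrees, then the shift along the world's x, y, z in mm, then the finger opening in mm, from 0 to 87. A call has 1 to 12 rows; each row is the pose to reach, as a shift and turn from the pose commanded when the call began; what a row does not reach only later rows make up. A row lasts 1/12 s, in which the tool goes at most 41.7 mm and 7.16 degrees, less where a joint would pass 70% of its speed; a pose out of reach is approached as far as the arm can. A call with a gripper value outside its range is refused whole. The fingers move at their own pace and stop on an object; the grip force is fixed at half the most. Time passes only in rows, so rows that repeat a pose let the fingers close. It gives the time, the measured TCP pose, the force and the opening at its end, in the units of the state.
- bot.read_state(): the state, without advancing time (a new reading comes with each control period).
- bot.capture(name): name is "scene" or "side" or "wrist"; returns a dict with "frame" (420x560x3 uint8, red, green, blue), "range_z" (420x560 float32, m along the optical axis (not along the pixel's ray), 0 where there is no reading), "fx", "fy", "cx", "cy" (pixels), "dist_coeffs" ([k1, k2, p1, p2, k3] as OpenCV has them; the pictures are not rectified), "cam_to_world" (4x4, takes a point from camera to world coordinates). Camera axes: x right, y down, z forward; pixel columns grow to the right and rows downward; lengths in m; the calibration is good to about 2 mm. A picture is of the moment at which its call begins.
- bot.hand_in(): hands the job in, once; it reports no verdict.
The state is a dict: "time_s": time; "joint_positions": joint angles; "qvel": joint speeds; "tau": joint torques, N m; "position": TCP position; "tcp_rot": TCP orientation; "force": force on the tool from outside, world axes, zero at the start; "moment": the same for the moment, N m; "opening": opening from 0.0 (shut) to 1.0 (fully open).
Only numpy, scipy, OpenCV 4.12 (cv2) and the standard library are available. Lean on these libraries where they do the work, as an engineer would, in place of code of your own. Each camera call takes 0.05 s, during which the arm holds its last target.

### The job

At the tray station on the brazing bench, turn the keeper knob to its two-dot mark, so that its blade swings clear of the trays. Then take the top tray by its upright corner tab and peel it off the stack by raising that corner first, while the diagonally opposite corner still sits down on the stack. Finish while holding the tray still in the gripper, open side up and about level, with its middle over the middle of the round turntable and its rim at least 12 cm above the turntable's top; do not put it down or let go, and leave the other things on the bench where they are.

Things in the scene. Friction and masses are not known exactly. Their poses are not given: they have to be found in the camera images.
- stack: Fixed tray station: a nested stack of white formed trays (110 mm in x, 150 mm in y) on a dark steel base, and beyond their +y short side a green pedestal with the keeper knob, its face 56 mm high. Origin on the bench under the middle of the trays; x along their short side, y along the long one, z up. The four catch posts stand outside the long sides at x = +-59 to 72 mm, y = +-45 mm, 70 mm high
- seat (a point): Fixed point of the station where the seated top tray's tray_mid lies, 57 mm above the stack's origin. The seated tray has 6 mm sideways play. Four rounded spring catches lap 2 mm over its flange from the posts, each yielding to an upward pull of about 6 N, so the tray sticks. Raised slowly at the tab and turned about the opposite corner, it comes free corner by corner with about 8 N, by 0.24 rad of turn
- keeper (a joint): Angle of the keeper knob (rad), growing counter-clockwise seen from above, -0.1 to 2.3. Detents: 0 (one-dot mark, blade over the top tray's rim, locks it), 1.1 (two-dot mark, blade clear), 2.2 (three-dot mark). Starts at the one-dot mark. Takes about 0.05 N m; past half-way it is drawn to the next detent and stays there when released
- keeper_grip (a point): On the knob's vertical axis, 109 mm in +y from the stack's origin, 86.5 mm above the bench, mid-height of the bar grip; turns with it (axes as the stack's at 0 rad). Bar 11 mm thick (x), 40 mm long (y), 26 mm tall. Right under it a disc 42 mm across and a blade that reaches 50 mm to -y. The bar's white-marked +y end points at the dots
- tab (a point): Centre of the upright pull tab at the top tray's -x, -y corner: a plate 4.5 mm thick, 26 mm wide, 28 mm tall (14 mm above and below this point) rising from the flange. It lies 45 mm in -x, 62 mm in -y and 17.5 mm above tray_mid. Its thin direction points along the diagonal to the tray's middle, 0.943 rad from the tray's x axis to its y axis. Axes are the tray's, the stack's when seated
- tray_mid (a point): Middle of the top tray at the underside of its flange (57 mm above the bench when seated); axes are the tray's, z up. A loose white formed plastic tray, flange 110 x 150 mm and 3.5 mm thick, with a shallow well reaching 14 mm below the flange's underside; 60 to 120 g
- tab_corner (a point): Outer corner of the top tray's flange next to the pull tab, at the flange's underside: 55 mm in -x, 75 mm in -y from tray_mid
- far_corner (a point): The diagonally opposite corner of the top tray's flange, at the flange's underside: 55 mm in +x, 75 mm in +y from tray_mid
- tray: The top tray as a body; same origin and axes as tray_mid
- turntable_top (a point): Middle of the top of the fixed round turntable (firebrick disc of 150 mm diameter on a steel foot), 40 mm above the bench. A square firebrick slab 130 mm wide, 30 mm tall stands on the other side of the station; which is left and which is right varies
- ferrule_a: brass ring, 28 mm across, 22 mm tall; bystander
- ferrule_b: brass ring, 32 mm across, 18 mm tall; bystander
- spool: aluminium wire spool, 56 mm across, 32 mm tall; bystander
- flux_jar: white jar with a black cap, 56 mm across, 65 mm tall; bystander
- brush: hand brush lying flat; bystander
- wrench: wrench lying flat; bystander
- bent_tube: S-bent brass tube, 18 mm thick, about 200 mm long, lying flat; bystander
There are look-alikes about, which are no part of the job. Leave any purple look-alike of the tray alone.

How it is judged (in metres and radians):
On the way, in this order (a step that is already met when the one before it is completed fails the run):
1. the keeper knob rests at the two-dot mark, the tray still seated (value of joint keeper between 0.9 and 1.3 rad and z of tab_corner in the frame of stack below 0.061 m), for 0.5 s.
2. the tab corner is raised 10 mm or more while the opposite corner is still down on the stack (within 5 mm) (z of tab_corner in the frame of stack above 0.067 m and z of far_corner in the frame of stack below 0.062 m and contact force between the fingers and tray above 0.5 N), for 0.1 s.
At the end, for the whole second after the job is handed in: Keeper knob at the two-dot mark (1.1 +-0.2 rad); tray held still in the fingers, open side up within 20 degrees of level, its middle within 45 mm horizontally of the turntable's middle and over 150 mm above the bench (110 mm above the turntable), clear of the station (value of joint keeper between 0.9 and 1.3 rad and horizontal distance between tray_mid and turntable_top below 0.045 m and height (world z) of tray_mid above 0.15 m and angle between tray's own z axis and vertical below 0.35 rad and contact force between the fingers and tray above 1 N and contact force between tray and stack below 0.1 N and linear speed of tray below 0.03 m/s); the arm keeps its last pose, push and grip.
It fails at once if a bystander is moved more than 40 mm (distance of any of ferrule_a, ferrule_b, spool, flux_jar, brush, wrench, bent_tube from where it was at the start of the episode above 0.04 m).
It also fails if it takes over 58 s, if anything falls off the work surface, if the arm or the gripper's body presses on something with over 40 N, if the wrist force passes 120 N, or if a joint passes its speed limit or range.

## Working session

There is one attempt and no reset: what is moved stays moved. The work goes in short steps, Python scripts to look and compute and a tool call to move; the robot and the scene stay as the last step left them, time stands still between calls to the robot, and variables do not carry over. Pictures are saved under pics/ and viewed, and the job is handed in when it is done.

Besides the shell and the picture viewer there is one more tool, called after "Emit:" by a JSON object that holds its "method" and its "body". step_arm: Moves the arm, as the interface text tells. Its arguments: {"type":"object","properties":{"motion":{"type":"array"}},"required":["motion"]}

```bash
ls; mkdir -p pics; cat > h.py <<'E'
import numpy as np, cv2
from rig import bot
def cap(n,fn=None):
    c=bot.capture(n)
    if fn: cv2.imwrite('pics/'+fn,cv2.cvtColor(c['frame'],cv2.COLOR_RGB2BGR))
    return c
def K(c): return np.array([[c['fx'],0,c['cx']],[0,c['fy'],c['cy']],[0,0,1.]])
def ray(c,uv):
    uv=np.array(uv,float).reshape(-1,1,2)
    p=cv2.undistortPoints(uv,K(c),np.array(c['dist_coeffs'],float)).reshape(-1,2)
    T=np.array(c['cam_to_world']); d=np.c_[p,np.ones(len(p))]@T[:3,:3].T
    return T[:3,3],d
def plane(c,uv,z):
    o,d=ray(c,uv); return o+d*((z-o[2])/d[:,2])[:,None]
def cloud(c):
    z=c['range_z']; h,w=z.shape
    u,v=np.meshgrid(np.arange(w),np.arange(h))
    o,d=ray(c,np.stack([u,v],-1).reshape(-1,2))
    return (o+d*z.reshape(-1,1)).reshape(h,w,3)
E
python3 - <<'E'
from h import *
for n in ['scene','side','wrist']:
    c=cap(n,n+'0.png'); print(n,c['fx'],np.round(c['cam_to_world'],3).tolist())
s=bot.read_state(); print(s, bot.grip_point_offset)
E
```

```text
pics
scene 386.5367193227021 [[-0.116, 0.639, -0.76, 1.308], [0.993, 0.07, -0.093, 0.13], [-0.006, -0.766, -0.643, 0.762], [0.0, 0.0, 0.0, 1.0]]
side 402.66377850223506 [[-0.769, -0.449, 0.455, -0.137], [-0.639, 0.552, -0.535, 0.787], [-0.011, -0.703, -0.711, 1.095], [0.0, 0.0, 0.0, 1.0]]
wrist 351.8826821687649 [[0.291, -0.919, -0.266, 0.254], [-0.957, -0.28, -0.079, -0.576], [-0.001, 0.278, -0.961, 0.384], [0.0, 0.0, 0.0, 1.0]]
{'time_s': 0.15, 'joint_positions': array([-8.33919947e+01,  3.02679037e+01,  8.21401028e+01, -4.03100918e-04,
        6.76892566e+01, -1.02272088e+01]), 'qvel': array([-0.04430998, -0.09461766, -0.21072874,  0.04409897, -0.04946519,
       -0.07833063]), 'tau': array([-9.41495756e-06, -4.40431201e+01, -1.76842618e+01,  6.32638461e-02,
        5.53152175e-02, -1.00853449e-04]), 'position': array([ 0.1810102 , -0.59793988,  0.40398037]), 'tcp_rot': array([[-2.01813997e-04,  9.57140932e-01,  2.89622505e-01],
       [ 1.68553503e-03,  2.89622426e-01, -9.57139493e-01],
       [-9.99998559e-01,  2.95004731e-04, -1.67174443e-03]]), 'force': array([ 0.42334526,  0.11382487, -0.05309015]), 'moment': array([ 0.05217461,  0.03647325, -0.01129861]), 'opening': 0.9997909114106087} 0.1635
```

View pics/scene0.png

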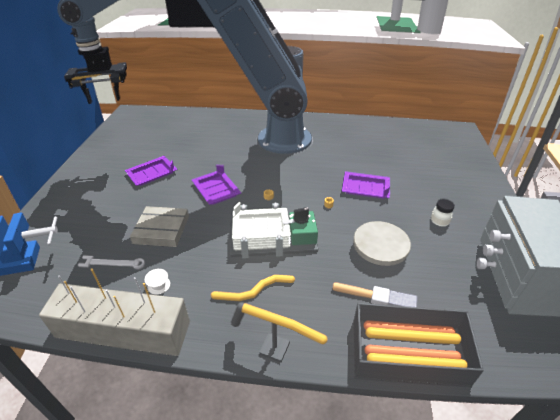

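View pics/side0.png

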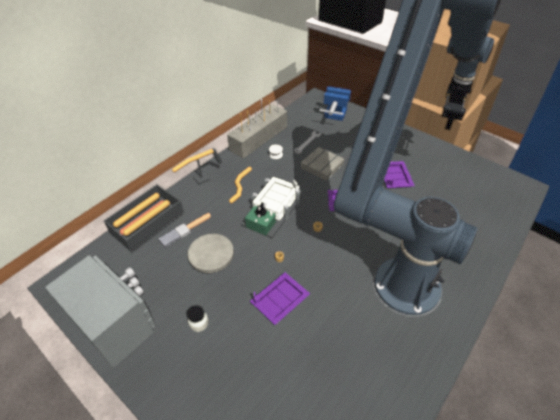

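View pics/wrist0.png

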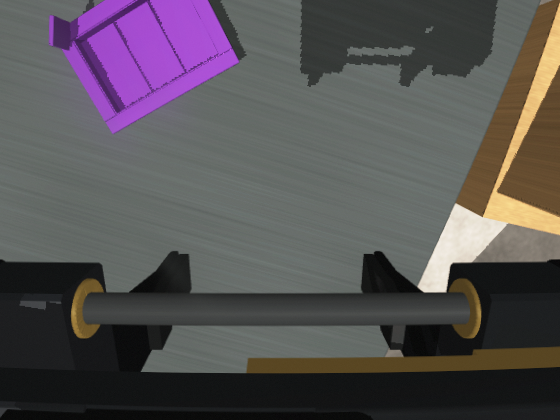

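The scene view shows the white tray stack near (262,228), its green pedestal with the black knob at (301,216), and the turntable at (381,243). The slab is at (160,226). The purple look-alikes are at (150,172), (215,185) and (366,186).

```bash
python3 - <<'E'
from h import *
for n in ['scene','side']:
    c=cap(n); P=cloud(c); f=c['frame'].astype(int)
    im=cv2.cvtColor(c['frame'],cv2.COLOR_RGB2BGR)
    roi=(slice(185,275),slice(215,420)) if n=='scene' else (slice(165,275),slice(180,310))
    cr=cv2.resize(im[roi],None,fx=3.8 if n=='scene' else 5,fy=3.8 if n=='scene' else 5,interpolation=cv2.INTER_CUBIC); cv2.imwrite(f'pics/{n}_crop.png',cr)
    m=np.zeros(f.shape[:2],bool); m[roi]=True
    hsv=cv2.cvtColor(c['frame'],cv2.COLOR_RGB2HSV)
    w=m&(hsv[...,1]<40)&(hsv[...,2]>170)&(np.abs(P[...,2]-.058)<.006)
    g=m&(hsv[...,0]>60)&(hsv[...,0]<90)&(hsv[...,1]>100)&(np.abs(P[...,2]-.056)<.006)
    for nm,k in(('tray',w),('green',g)):
        q=P[k]; 
        if len(q)<10: print(n,nm,len(q)); continue
        r=cv2.minAreaRect((q[:,:2]*1000).astype(np.float32)); print(n,nm,len(q),r,np.median(q[:,2]))
    t=m&(np.abs(P[...,2]-.04)<.004)&(hsv[...,1]<60)
    lbl,L,st,ce=cv2.connectedComponentsWithStats(t.astype(np.uint8))
    i=1+np.argmax(st[1:,4]); q=P[L==i]; print(n,'tt',st[i],cv2.minEnclosingCircle((q[:,:2]*1000).astype(np.float32)),np.median(q[:,2]),q.mean(0))
    k=m&(P[...,2]>.092)&(P[...,2]<.105)
    q=P[k]; print(n,'knobtop',len(q), cv2.minAreaRect((q[:,:2]*1000).astype(np.float32)) if len(q)>4 else '',np.median(q,axis=0))
E
```

```text
scene tray 821 ((542.5943603515625, 21.031387329101562), (124.23452758789062, 225.67160034179688), 17.179109573364258) 0.060314385686773386
scene green 47 ((536.97802734375, 123.02420806884766), (47.62712478637695, 87.73925018310547), 64.009033203125) 0.05601871906586442
scene tt [ 354  221   56   42 1775] ((562.2595825195312, 314.83428955078125), 76.86611938476562) 0.03933156845746477 [0.56634185 0.31556126 0.03935676]
scene knobtop 68 ((531.5399169921875, 96.69740295410156), (13.079778671264648, 39.197471618652344), 20.515098571777344) [0.53336167 0.09597178 0.09819524]
side tray 444 ((536.169189453125, 23.35565948486328), (124.76443481445312, 228.0509033203125), 10.365697860717773) 0.059539316985486646
side green 0
side tt [ 188  234   45   37 1211] ((556.7048950195312, 316.27703857421875), 77.68650817871094) 0.03941502765948912 [0.55516317 0.31872103 0.03954167]
side knobtop 40 ((704.8629760742188, 111.63699340820312), (378.77508544921875, 39.077430725097656), 4.661588191986084) [0.52544866 0.09955279 0.09903969]
```

View pics/scene_crop.png

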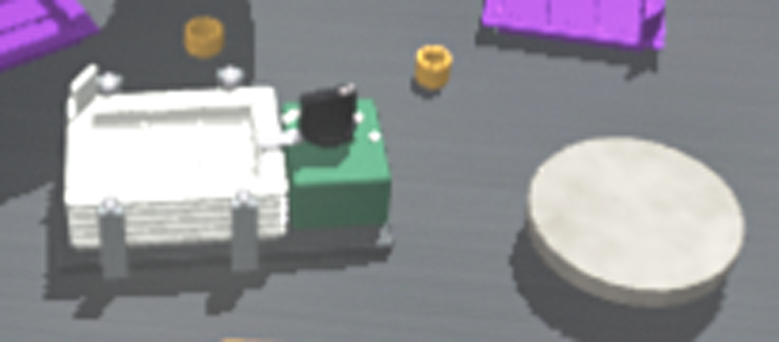

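View pics/side_crop.png

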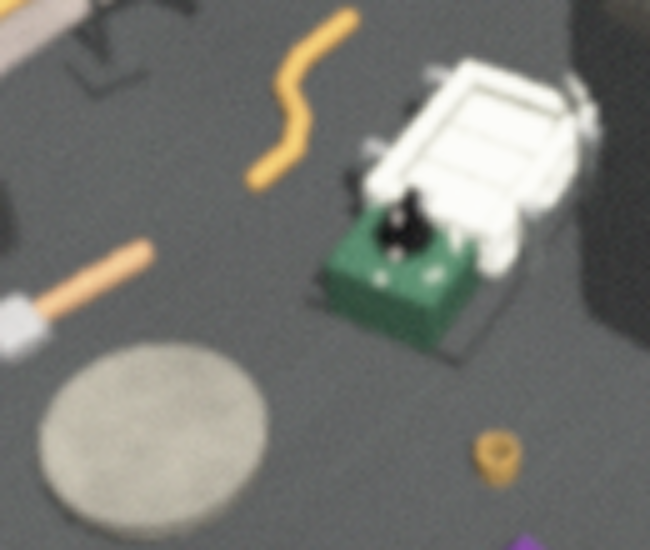

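Emit:
{"method": "step_arm", "body": {"motion": [[[0,0,6,32,24,2,87],[0,0,12,64,48,4,87],[0,0,18,96,72,6,87],[0,0,24,128,96,8,87],[0,0,30,160,125,10,87],[0,0,36,192,155,12,87],[0,0,42,224,185,14,87],[0,0,48,250,215,16,87],[0,0,54,270,250,16,87],[0,0,60,285,287,16,87],[0,0,66,298,325,16,87],[0,0,72,310,364,16,87]]]}}

```text
time_s: 1.25
position: [0.4917, -0.2323, 0.4207]
tcp_rot: [[0.0, 0.015, 1.0], [-0.0, 1.0, -0.015], [-1.0, -0.0, 0.0]]
force: [1.4, -0.2, 0.8]
opening: 1.0
```

Emit:
{"method": "step_arm", "body": {"motion": [[[0,0,0,10,40,0,87],[0,0,0,20,79,0,87],[0,0,0,30,118,0,87],[0,0,0,38,150,0,87],[0,0,0,38,150,0,87],[0,0,0,38,150,0,87]]]}}

```text
time_s: 1.75
position: [0.5291, -0.0824, 0.4208]
tcp_rot: [[-0.0, 0.016, 1.0], [-0.0, 1.0, -0.016], [-1.0, -0.0, -0.0]]
force: [-0.0, 0.4, -0.5]
opening: 1.0
```

```bash
python3 - <<'E'
from h import *
c=cap('wrist','w1.png'); np.save('w1.npy',c,allow_pickle=True)
s=bot.read_state(); print(s['time_s'],s['position'],s['tcp_rot'].round(3).tolist(),s['joint_positions'].round(1))
P=cloud(c); cv2.imwrite('pics/w1d.png',cv2.applyColorMap(np.clip(P[...,2]*2500,0,255).astype(np.uint8),cv2.COLORMAP_JET))
E
```

```text
1.8 [ 0.52908073 -0.08372812  0.42075445] [[-0.0, 0.018, 1.0], [-0.001, 1.0, -0.018], [-1.0, -0.001, -0.0]] [-20.9  22.2  93.8  -0.   63.9 -19.9]
```

View pics/w1.png

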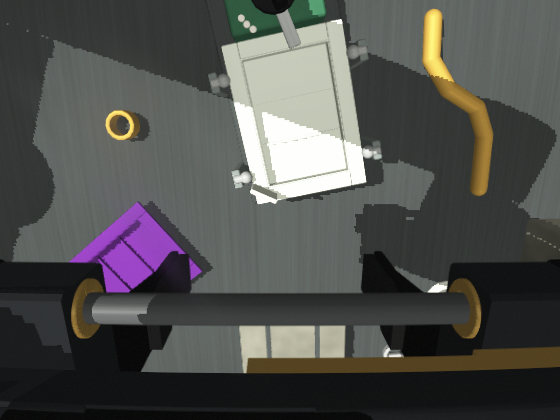

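The wrist view shows the tray with corners near (222,45), (342,22), (366,183) and (258,203), its tab at (265,190), and the knob cut off at the top. I'll shift +y to bring the knob into view.

Emit:
{"method": "step_arm", "body": {"motion": [[[0,0,0,0,40,0,87],[0,0,0,0,75,0,87],[0,0,0,0,75,0,87],[0,0,0,0,75,0,87]]]}}

```text
time_s: 2.13
position: [0.5289, -0.0094, 0.4207]
tcp_rot: [[-0.0, 0.019, 1.0], [-0.001, 1.0, -0.019], [-1.0, -0.001, -0.0]]
force: [0.2, -0.4, 0.6]
opening: 1.002
```

```bash
python3 - <<'E'
from h import *
c=cap('wrist','w2.png'); np.save('w2.npy',c,allow_pickle=True)
im=cv2.imread('pics/w2.png'); cv2.imwrite('pics/w2c.png',cv2.resize(im[20:270,180:430],None,fx=2.4,fy=2.4))
E
```

```text
(no output)
```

View pics/w2c.png

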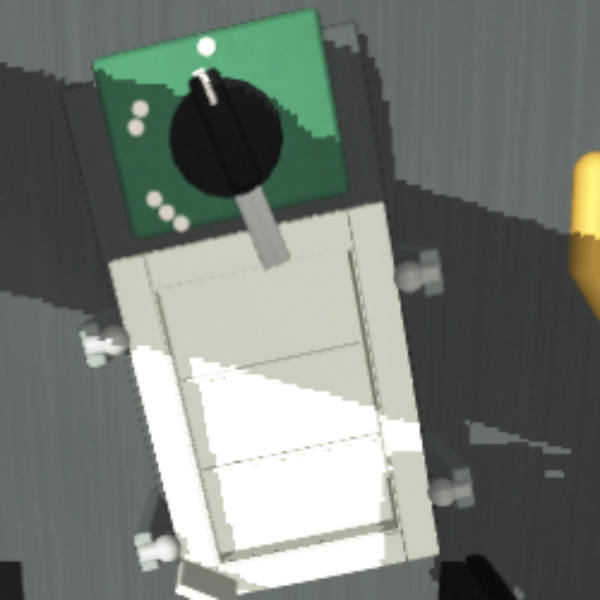

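```bash
python3 - <<'E'
from h import *
c=np.load('w2.npy',allow_pickle=True).item()
px=lambda l:[(180+a/2.4,20+b/2.4) for a,b in l]
f=plane(c,px([(110,262),(385,203),(438,555)]),.0605); print('flange',f.round(4).tolist())
g=plane(c,px([(95,65),(318,10),(347,190),(135,237)]),.056); print('green',g.round(4).tolist())
d1=f[1]-f[0]; d2=f[1]-f[2]; print(np.linalg.norm(d1),np.linalg.norm(d2),np.degrees(np.arctan2(d1[1],d1[0])),np.degrees(np.arctan2(-d2[0],d2[1])),'mid',(f[0]+f[2])/2)
e=[g[1]-g[0],g[2]-g[3],g[1]-g[2],g[0]-g[3]]; print([ (np.linalg.norm(x).round(4),np.degrees(np.arctan2(x[1],x[0])).round(1)) for x in e],g.mean(0))
P=cloud(c)
k=(P[...,2]>.093)&(P[...,2]<.106); k[230:]=0
q=P[k]; print(len(q),np.median(q[:,2]),cv2.minAreaRect((q[:,:2]*1000).astype(np.float32)))
print('depth at flange',[P[int(v),int(u)].round(4).tolist() for u,v in px([(125,290),(370,230),(415,500),(245,345),(100,95),(275,265)])])
# knob disc/blade
hsv=cv2.cvtColor(c['frame'],cv2.COLOR_RGB2HSV)
k=(P[...,2]>.066)&(P[...,2]<.08); k[230:]=0;k[:,:180]=0;k[:,430:]=0
q=P[k];print(len(q),cv2.minAreaRect((q[:,:2]*1000).astype(np.float32)))
T=np.array(c['cam_to_world']);
k=(P[...,2]>.068)&(P[...,2]<.10); k[:195]=0;k[:,:230]=0;k[:,290:]=0;k[290:]=0
q=P[k];print('tab',len(q),cv2.minAreaRect((q[:,:2]*1000).astype(np.float32)),q[:,2].max() if len(q) else 0)
E
```

```text
flange [[0.4824, 0.0533, 0.0605], [0.5901, 0.0738, 0.0605], [0.6177, -0.073, 0.0605]]
green [[0.4799, 0.1263, 0.056], [0.5641, 0.144, 0.056], [0.5759, 0.0789, 0.056], [0.4922, 0.0626, 0.056]]
0.10959153692328218 0.14932103345079673 10.764797609856107 10.678066259947416 mid [ 0.55007816 -0.00984164  0.0605    ]
[(np.float64(0.0861), np.float64(11.8)), (np.float64(0.0852), np.float64(11.1)), (np.float64(0.066), np.float64(100.2)), (np.float64(0.0649), np.float64(100.9))] [0.52803212 0.10295635 0.056     ]
716 0.09978944890390837 ((528.4122924804688, 97.60377502441406), (11.220195770263672, 40.24192428588867), 22.971162796020508)
depth at flange [[0.4877, 0.0431, 0.06], [0.5842, 0.0644, 0.0613], [0.6055, -0.0471, 0.0609], [0.5352, 0.0185, 0.0476], [0.4801, 0.1167, 0.0523], [0.5465, 0.0516, 0.067]]
2185 ((569.3695678710938, 37.433807373046875), (119.79936218261719, 176.70481872558594), 66.82596588134766)
tab 445 ((510.65887451171875, -70.80281829833984), (13.931207656860352, 44.225711822509766), 64.7088394165039) 0.09041383968552957
```

```bash
python3 - <<'E'
from h import *
c=np.load('w2.npy',allow_pickle=True).item()
px=lambda l:[(180+a/2.4,20+b/2.4) for a,b in l]
k=np.array([.5284,.0976])
d=plane(c,px([(206,46),(140,107),(136,127),(154,198),(167,212),(181,223)]),.0565)[:,:2]-k
print(np.degrees(np.arctan2(-d[:,0],d[:,1])))
P=cloud(c)
m=(P[...,2]>.064)&(P[...,2]<.078); hsv=cv2.cvtColor(c['frame'],cv2.COLOR_RGB2HSV)
m&=(np.hypot(P[...,0]-k[0],P[...,1]-k[1])>.023)&(np.hypot(P[...,0]-k[0],P[...,1]-k[1])<.055)
q=P[m]; b=q[:,:2]-k; a=np.degrees(np.arctan2(b[:,0],-b[:,1])); print(len(q),np.median(a),np.percentile(a,[5,95]),np.median(q[:,2]))
E
```

```text
[ 10.41564293  67.53527414  79.88288811 126.00659718 138.07723345
 149.40193598]
367 22.6192056424816 [12.76741247 31.03390215] 0.06694640481375091
```

Stack origin is about (0.550, -0.010) with yaw about 10.8°. The flange measures 109.6 x 149.3 mm, matching 110 x 150. The bar measures 11.2 x 40.2 mm, centred at (0.5284, 0.0976), and points at 23°. The two-dot mark is at about 74°. Next I approach the knob.

Emit:
{"method": "step_arm", "body": {"motion": [[[0,0,5,0,27,-20,40],[0,0,10,0,54,-45,40],[0,0,15,0,81,-75,40],[0,0,20,0,107,-100,40],[0,0,24,0,107,-115,40],[0,0,24,0,107,-130,40],[0,0,24,0,107,-145,40],[0,0,24,0,107,-160,40],[0,0,24,0,107,-160,40],[0,0,24,0,107,-160,40]]]}}

```text
time_s: 3.02
position: [0.5295, 0.0961, 0.2602]
tcp_rot: [[-0.002, -0.386, 0.923], [-0.0, 0.923, 0.386], [-1.0, 0.0, -0.002]]
force: [-0.1, -0.1, 0.8]
opening: 0.464
```

```bash
python3 - <<'E'
from h import *
c=cap('wrist','w3.png')
c=cap('scene','s3.png'); im=cv2.imread('pics/s3.png'); cv2.imwrite('pics/s3c.png',cv2.resize(im[150:280,200:400],None,fx=3.8,fy=3.8))
print(bot.read_state()['force'])
E
```

```text
[0.03935286 0.92007818 0.03163516]
```

View pics/w3.png

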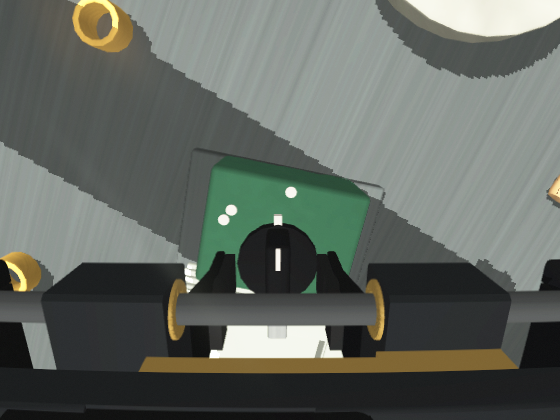

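View pics/s3c.png

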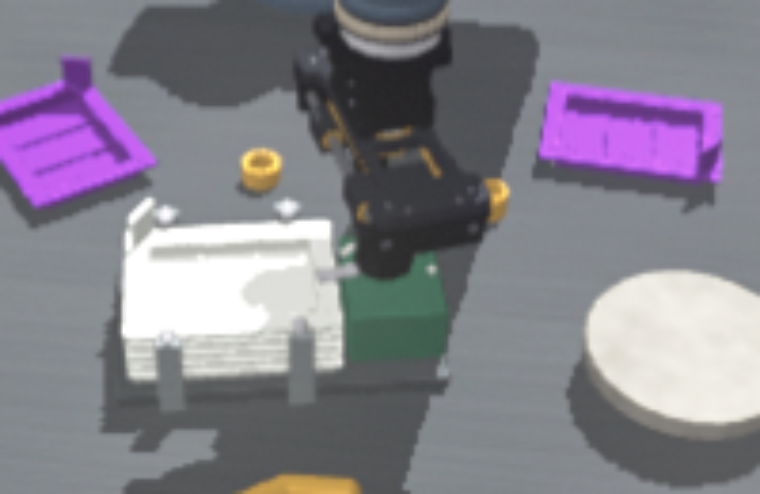

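The wrist view shows the bar at column 278, midway between the fingers (about 225 and 332) and aligned with them. Close and turn.

Emit:
{"method": "step_arm", "body": {"motion": [[[0,0,0,0,0,0,5],[0,0,0,0,0,0,5],[0,0,0,0,0,0,5],[0,0,0,0,0,0,5],[0,0,0,0,0,0,5],[0,0,0,0,0,0,5]]]}}

```text
time_s: 3.62
position: [0.5291, 0.0979, 0.261]
tcp_rot: [[0.001, -0.388, 0.922], [0.0, 0.922, 0.388], [-1.0, -0.0, 0.001]]
force: [-0.0, -0.5, 2.1]
opening: 0.123
```

Emit:
{"method": "step_arm", "body": {"motion": [[[0,0,5,0,0,0,5],[0,0,10,0,0,0,5],[0,0,15,0,0,0,5],[0,0,20,0,0,0,5],[0,0,25,0,0,0,5],[0,0,30,0,0,0,5],[0,0,35,0,0,0,5],[0,0,40,0,0,0,5],[0,0,45,0,0,0,5],[0,0,50,0,0,0,5],[0,0,51,0,0,0,5],[0,0,51,0,0,0,5]]]}}

```text
time_s: 4.62
position: [0.5292, 0.0981, 0.261]
tcp_rot: [[0.001, -0.96, 0.28], [0.0, 0.28, 0.96], [-1.0, -0.001, 0.001]]
force: [-1.2, 0.9, 2.7]
opening: 0.122
```

Emit:
{"method": "step_arm", "body": {"motion": [[[0,0,0,0,0,0,50],[0,0,0,0,0,0,50],[0,0,0,0,0,0,50],[0,0,0,0,0,0,50],[0,0,0,0,0,20,50],[0,0,0,0,0,50,50],[0,0,0,0,0,90,50],[0,0,0,0,0,130,50],[0,0,-5,0,-40,145,50],[0,0,-9,0,-80,145,50],[0,0,-9,0,-80,145,50],[0,0,-9,0,-80,145,50]]]}}

```text
time_s: 5.62
position: [0.5289, 0.016, 0.4061]
tcp_rot: [[0.0, -0.903, 0.429], [-0.0, 0.429, 0.903], [-1.0, -0.0, 0.0]]
force: [0.2, 0.7, 0.5]
opening: 0.568
```

```bash
python3 - <<'E'
from h import *
c=cap('wrist','w4.png'); np.save('w4.npy',c,allow_pickle=True)
s=bot.read_state(); print(s['time_s'],s['position'],s['tcp_rot'].round(3).tolist(),s['joint_positions'].round(1),s['force'])
c=cap('scene','s4.png'); im=cv2.imread('pics/s4.png'); cv2.imwrite('pics/s4c.png',cv2.resize(im[150:280,200:400],None,fx=3.8,fy=3.8))
E
```

```text
5.6667 [0.52866633 0.01715797 0.40551002] [[-0.001, -0.904, 0.427], [0.001, 0.427, 0.904], [-1.0, 0.001, 0.0]] [-10.3  22.8  95.8   0.   61.5 -75. ] [ 0.34341191  0.55670553 -0.35655054]
```

View pics/w4.png

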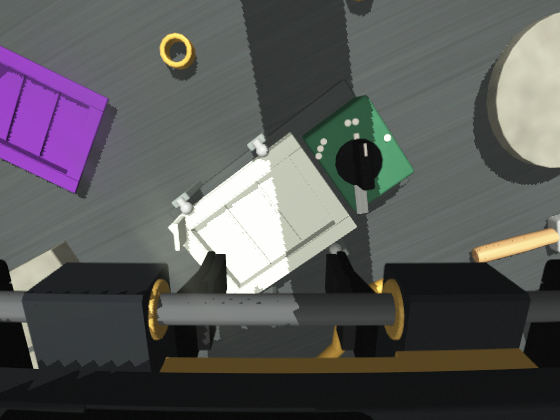

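View pics/s4c.png

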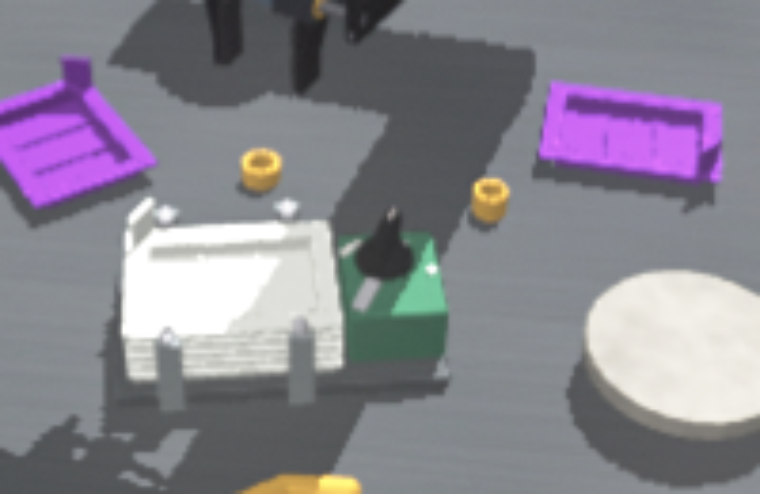

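```bash
python3 - <<'E'
from h import *
c=np.load('w4.npy',allow_pickle=True).item()
P=cloud(c)
k=(P[...,2]>.093)&(P[...,2]<.106); k[230:]=0
q=P[k]; print(len(q),cv2.minAreaRect((q[:,:2]*1000).astype(np.float32)))
kk=np.array([.5285,.0977])
d=plane(c,[(387.5,137),(351,123),(323,147)],.0565)[:,:2]-kk
print('dots',np.degrees(np.arctan2(-d[:,0],d[:,1])))
# tray corners
f=plane(c,[(291,133),(356,226),(186,220)],.0605);print(f.round(4).tolist())
E
python3 - <<'E'
import cv2
im=cv2.imread('pics/w4.png'); cv2.imwrite('pics/w4c.png',cv2.resize(im[110:270,150:420],None,fx=2.9,fy=2.9,interpolation=cv2.INTER_CUBIC))
E
```

```text
711 ((528.2584838867188, 97.83042907714844), (11.621003150939941, 40.06880187988281), 73.41371154785156)
dots [ 10.51882829  74.18329929 133.92549204]
[[0.4806, 0.0535, 0.0605], [0.5882, 0.074, 0.0605], [0.5118, -0.073, 0.0605]]
```

View pics/w4c.png

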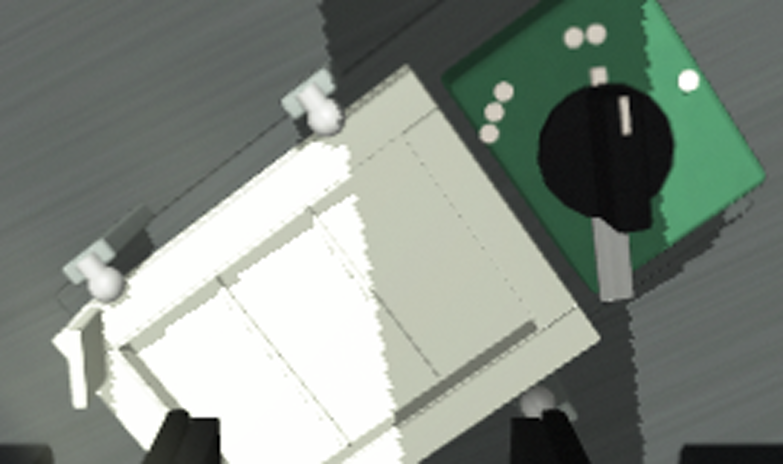

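The knob bar now reads 73.4° against the two-dot mark at about 74°, so the keeper is near 1.09 rad, and the blade is off the flange. Now move above the tab.

Emit:
{"method": "step_arm", "body": {"motion": [[[0,0,0,-3,-30,-20,50],[0,0,0,-6,-60,-45,50],[0,0,0,-11,-96,-70,50],[0,0,0,-11,-96,-100,50],[0,0,0,-11,-96,-100,50],[0,0,0,-11,-96,-100,50]]]}}

```text
time_s: 6.22
position: [0.5173, -0.077, 0.304]
tcp_rot: [[-0.006, -0.905, 0.425], [0.003, 0.425, 0.905], [-1.0, 0.006, -0.0]]
force: [0.4, -0.3, 1.0]
opening: 0.576
```

```bash
python3 - <<'E'
from h import *
c=cap('wrist','w5.png'); np.save('w5.npy',c,allow_pickle=True)
s=bot.read_state(); print(s['time_s'],s['position'],s['tcp_rot'].round(3).tolist(),s['force'])
P=cloud(c)
mid=np.array([.550,-.010]); a=np.radians(10.8); R=np.array([[np.cos(a),-np.sin(a)],[np.sin(a),np.cos(a)]])
L=(P[...,:2]-mid)@R*1000
m=(P[...,2]>.066)&(P[...,2]<.095)&(abs(L[...,0]+45)<18)&(abs(L[...,1]+62)<16)
q=P[m]; print(m.sum(),np.argwhere(m).mean(0) if m.any() else 0)
if m.any():
    print(cv2.minAreaRect((q[:,:2]*1000).astype(np.float32)),q[:,2].max(), L[m].mean(0))
t=q[q[:,2]>.083]; print(len(t),cv2.minAreaRect((t[:,:2]*1000).astype(np.float32)))
E
```

```text
6.2667 [ 0.51806969 -0.07686711  0.30553911] [[-0.002, -0.906, 0.424], [0.001, 0.424, 0.906], [-1.0, 0.002, 0.0]] [ 0.06503983 -0.2458129   0.46486209]
416 [239.81730769 274.63942308]
((512.9352416992188, -75.916015625), (8.149585723876953, 35.69668960571289), 54.84070587158203) 0.09038983474657619 [-49.26552356 -57.89083522]
301 ((517.0098266601562, -78.67941284179688), (3.6401162147521973, 26.25741195678711), 64.95481872558594)
```

View pics/w5.png

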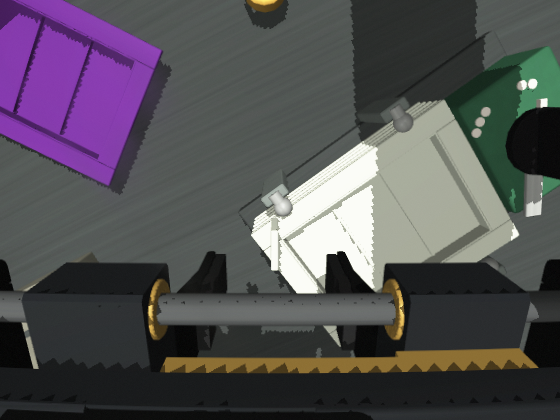

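The tab shows at (275,240), centred between the fingers. Its top measures 3.6 x 26.3 mm at (0.517, -0.0787) with its normal at 65°, as predicted. Descend and grip.

Emit:
{"method": "step_arm", "body": {"motion": [[[0,0,0,-1,-1,-15,40],[0,0,0,-1,-1,-30,40],[0,0,0,-1,-1,-42,40],[0,0,0,-1,-1,-52,40],[0,0,0,-1,-1,-59,40],[0,0,0,-1,-1,-59,40],[0,0,0,-1,-1,-59,40]]]}}

```text
time_s: 6.85
position: [0.5174, -0.0787, 0.2473]
tcp_rot: [[0.001, -0.905, 0.424], [-0.0, 0.424, 0.906], [-1.0, -0.001, 0.0]]
force: [0.5, 0.0, -0.5]
opening: 0.459
```

Emit:
{"method": "step_arm", "body": {"motion": [[[0,0,0,0,0,0,0],[0,0,0,0,0,0,0],[0,0,0,0,0,0,0],[0,0,0,0,0,0,0],[0,0,0,0,0,0,0],[0,0,0,0,0,0,0],[0,0,0,0,0,0,0],[0,0,0,0,0,0,0]]]}}

```text
time_s: 7.52
position: [0.517, -0.0792, 0.2468]
tcp_rot: [[0.0, -0.905, 0.425], [-0.0, 0.425, 0.905], [-1.0, -0.0, 0.0]]
force: [-0.0, -0.2, 1.2]
opening: 0.048
```

```bash
python3 - <<'E'
from h import *
import numpy as np
c=cap('scene','s6.png'); im=cv2.imread('pics/s6.png'); cv2.imwrite('pics/s6c.png',cv2.resize(im[150:280,200:400],None,fx=3.8,fy=3.8))
s=bot.read_state(); print(s['time_s'],s['position'],s['opening']*87,s['force'])
u=np.array([.427,.904]);d=169.6;h=190
for t in [1.5,3,4.5,6,7.5,9,10.5,12,13.5,15,16.5,18]:
    r=np.radians(t);S,C=np.sin(r),np.cos(r)
    k=d*(1-C)+h*S; print(t,(np.array([-.904,.427])*t).round(2),(u*k).round(1),round(h*(C-1)+d*S,1))
E
```

```text
7.5667 [ 0.51703538 -0.0791872   0.24684   ] 4.193803360286374 [ 0.37644171 -0.22976689  0.98387985]
1.5 [-1.36  0.64] [2.1 4.5] 4.4
3 [-2.71  1.28] [4.3 9.2] 8.6
4.5 [-4.07  1.92] [ 6.6 13.9] 12.7
6 [-5.42  2.56] [ 8.9 18.8] 16.7
7.5 [-6.78  3.2 ] [11.2 23.7] 20.5
9 [-8.14  3.84] [13.6 28.8] 24.2
10.5 [-9.49  4.48] [16.  33.9] 27.7
12 [-10.85   5.12] [18.5 39.1] 31.1
13.5 [-12.2    5.76] [20.9 44.3] 34.3
15 [-13.56   6.4 ] [23.5 49.7] 37.4
16.5 [-14.92   7.05] [26.  55.1] 40.3
18 [-16.27   7.69] [28.6 60.6] 43.1
```

View pics/s6c.png

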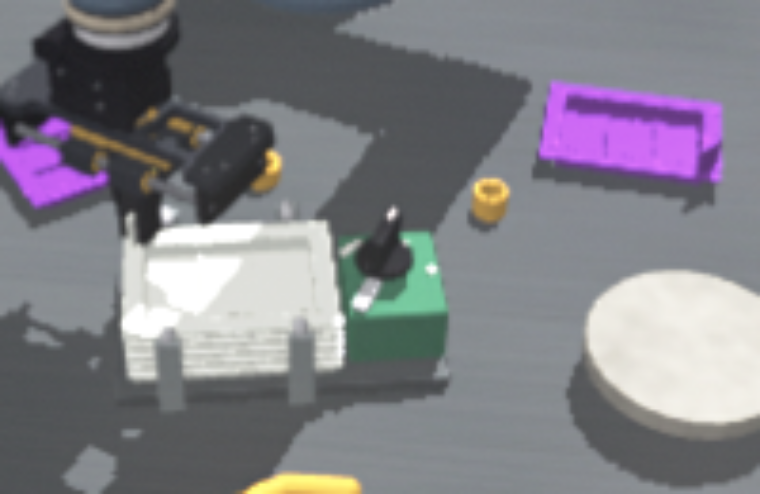

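The tab is gripped (opening 4.2 mm), the tray is still seated and the knob sits at two dots. First peel step goes to 6°.

Emit:
{"method": "step_arm", "body": {"motion": [[[-0.45,0.21,0,0.7,1.5,1.5,0],[-0.9,0.43,0,1.4,3.0,2.9,0],[-1.36,0.64,0,2.1,4.5,4.4,0],[-1.81,0.85,0,2.8,6.1,5.8,0],[-2.26,1.07,0,3.6,7.6,7.2,0],[-2.71,1.28,0,4.3,9.2,8.6,0],[-3.16,1.49,0,5.1,10.8,10.0,0],[-3.62,1.71,0,5.8,12.3,11.3,0],[-4.07,1.92,0,6.6,13.9,12.7,0],[-4.52,2.13,0,7.3,15.5,14.0,0],[-4.97,2.35,0,8.1,17.1,15.4,0],[-5.42,2.56,0,8.9,18.8,16.7,0]]]}}

```text
time_s: 8.57
position: [0.5254, -0.0603, 0.2635]
tcp_rot: [[-0.047, -0.905, 0.423], [-0.095, 0.426, 0.9], [-0.994, 0.002, -0.106]]
force: [-0.5, -1.2, 0.5]
opening: 0.05
```

```bash
python3 - <<'E'
from h import *
c=cap('scene','s7.png'); im=cv2.imread('pics/s7.png'); cv2.imwrite('pics/s7c.png',cv2.resize(im[150:280,200:400],None,fx=3.8,fy=3.8))
s=bot.read_state(); print(s['time_s'],s['position'],s['opening']*87,s['force'],s['moment'])
E
```

```text
8.6167 [ 0.52552831 -0.06011773  0.26377961] 4.484876861064767 [-1.68667423 -1.80730807  1.66608723] [-0.19029118  0.266274   -0.32092784]
```

View pics/s7c.png

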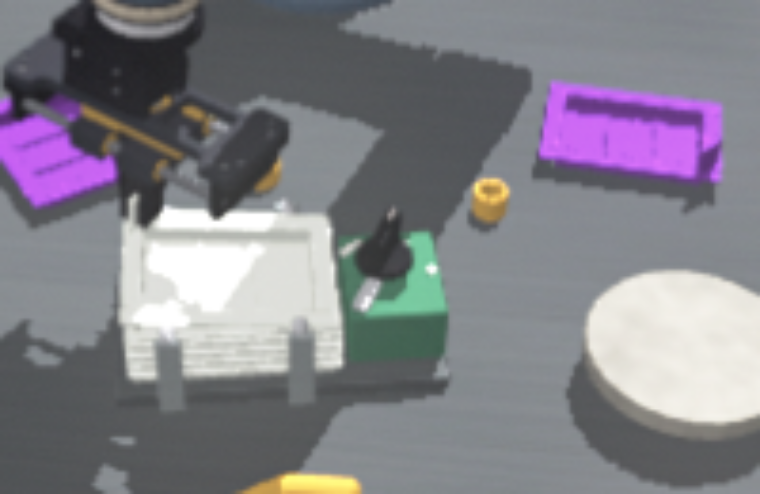

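The tab corner is rising and the far corner stays down. Continue to 12°.

Emit:
{"method": "step_arm", "body": {"motion": [[[-0.45,0.21,0,0.8,1.6,1.3,0],[-0.9,0.43,0,1.5,3.3,2.6,0],[-1.36,0.64,0,2.3,4.9,3.8,0],[-1.81,0.85,0,3.1,6.6,5.1,0],[-2.26,1.07,0,3.9,8.3,6.3,0],[-2.71,1.28,0,4.7,10.0,7.5,0],[-3.16,1.49,0,5.5,11.7,8.7,0],[-3.62,1.71,0,6.3,13.4,9.9,0],[-4.07,1.92,0,7.1,15.1,11.0,0],[-4.52,2.13,0,7.9,16.8,12.2,0],[-4.97,2.35,0,8.7,18.5,13.3,0],[-5.42,2.56,0,9.6,20.3,14.4,0]]]}}

```text
time_s: 9.62
position: [0.5353, -0.0399, 0.2778]
tcp_rot: [[-0.09, -0.905, 0.415], [-0.189, 0.425, 0.885], [-0.978, 0.002, -0.209]]
force: [-2.4, -1.3, -1.7]
opening: 0.045
```

```bash
python3 - <<'E'
from h import *
c=cap('scene','s8.png'); im=cv2.imread('pics/s8.png'); cv2.imwrite('pics/s8c.png',cv2.resize(im[150:280,200:400],None,fx=3.8,fy=3.8))
s=bot.read_state(); print(s['time_s'],s['position'],s['opening']*87,s['force'],s['moment'])
E
```

```text
9.6667 [ 0.5354757  -0.03956825  0.27799382] 4.317541157916041 [-2.97490103 -0.65630469 -0.86379092] [-0.11789199  0.41907199  0.22124485]
```

View pics/s8c.png

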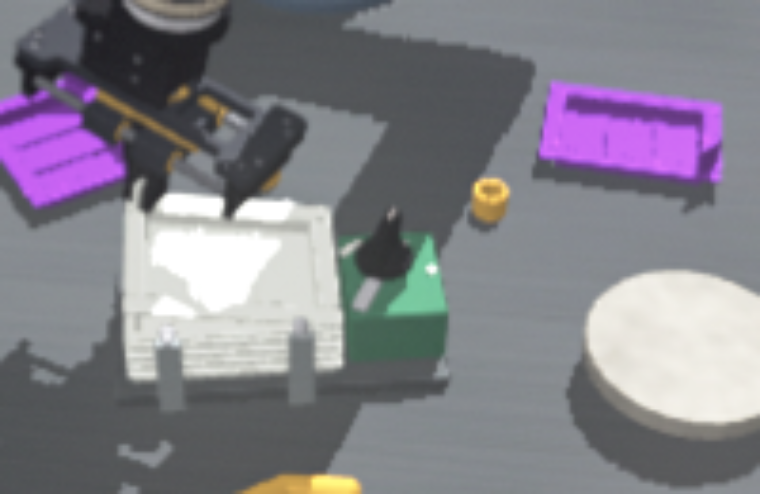

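Tilt is 12° and forces are small. Continue to 18°, which is past 0.24 rad.

Emit:
{"method": "step_arm", "body": {"motion": [[[-0.45,0.21,0,0.8,1.7,1.1,0],[-0.9,0.43,0,1.6,3.5,2.2,0],[-1.36,0.64,0,2.4,5.2,3.2,0],[-1.81,0.85,0,3.3,7.0,4.3,0],[-2.26,1.07,0,4.1,8.8,5.3,0],[-2.71,1.28,0,5.0,10.6,6.3,0],[-3.16,1.49,0,5.8,12.4,7.3,0],[-3.62,1.71,0,6.7,14.2,8.3,0],[-4.07,1.92,0,7.5,16.0,9.2,0],[-4.52,2.13,0,8.4,17.8,10.2,0],[-4.97,2.35,0,9.2,19.6,11.1,0],[-5.42,2.56,0,10.1,21.5,12.0,0]]]}}

```text
time_s: 10.67
position: [0.5456, -0.0184, 0.2899]
tcp_rot: [[-0.133, -0.905, 0.404], [-0.28, 0.425, 0.861], [-0.951, 0.001, -0.31]]
force: [-3.4, -1.8, -1.2]
opening: 0.052
```

```bash
python3 - <<'E'
from h import *
c=cap('scene','s9.png'); im=cv2.imread('pics/s9.png'); cv2.imwrite('pics/s9c.png',cv2.resize(im[150:280,200:400],None,fx=3.8,fy=3.8))
s=bot.read_state(); print(s['time_s'],s['position'],s['opening']*87,s['force'],s['moment'],s['joint_positions'])
E
```

```text
10.7167 [ 0.54582996 -0.01810683  0.29008173] 4.4152537997699834 [-3.73225399 -0.63013893  0.67630879] [-0.02393919  0.54509725  0.17114926] [ -9.71209579  35.11099315  97.16411002 -21.44738305  54.66392321
 -61.00056039]
```

View pics/s9c.png

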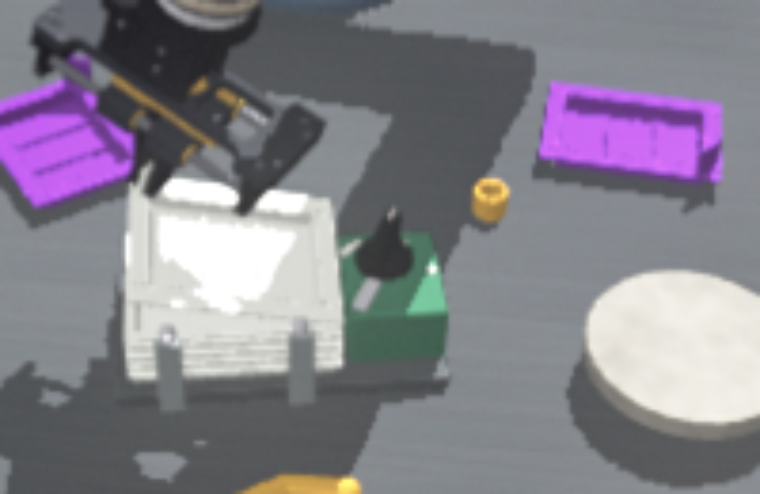

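Free of the catches at 18°. Lift straight up slowly, easing slightly in -x to relieve the side force.

Emit:
{"method": "step_arm", "body": {"motion": [[[0,0,0,-1,0,2,0],[0,0,0,-2,0,4,0],[0,0,0,-2,0,6,0],[0,0,0,-2,0,8,0],[0,0,0,-2,0,11,0],[0,0,0,-2,0,14,0],[0,0,0,-2,0,18,0],[0,0,0,-2,0,22,0],[0,0,0,-2,0,28,0],[0,0,0,-2,0,34,0],[0,0,0,-2,0,42,0],[0,0,0,-2,0,50,0]]]}}

```text
time_s: 11.72
position: [0.5436, -0.0186, 0.3407]
tcp_rot: [[-0.132, -0.905, 0.404], [-0.279, 0.425, 0.861], [-0.951, 0.001, -0.309]]
force: [0.3, -0.9, -0.5]
opening: 0.05
```

```bash
python3 - <<'E'
from h import *
c=cap('scene','s10.png'); im=cv2.imread('pics/s10.png'); cv2.imwrite('pics/s10c.png',cv2.resize(im[130:280,200:400],None,fx=3.8,fy=3.8))
s=bot.read_state(); print(s['time_s'],s['position'],s['opening']*87,s['force'],s['moment'],s['joint_positions'])
E
```

```text
11.7667 [ 0.54410871 -0.0186646   0.34229716] 4.2364146972658325 [-0.41457756  0.6534582   0.9941045 ] [ 0.19157075 -0.18897746 -0.02475837] [ -9.80630675  30.45032114  95.32004589 -20.00668261  60.54448739
 -63.74830327]
```

View pics/s10c.png

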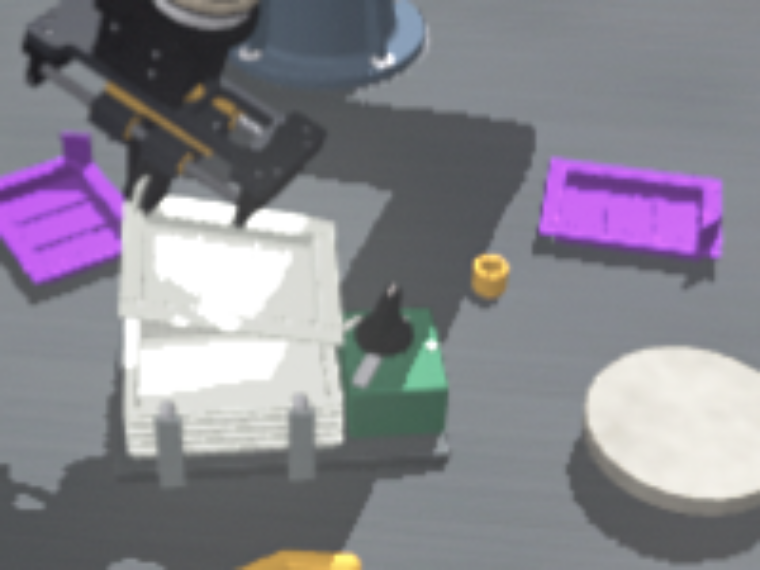

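The tray is free in the gripper, and the tray below and the knob have stayed put. Raise and level it.

Emit:
{"method": "step_arm", "body": {"motion": [[[0,0,0,0,0,12,0],[0,0,0,0,0,25,0],[2.7,-1.28,0,0,0,35,0],[5.4,-2.56,0,0,0,42,0],[8.1,-3.84,0,0,0,48,0],[10.8,-5.1,0,0,0,53,0],[13.5,-6.4,0,0,0,55,0],[15.4,-7.3,0,0,0,55,0],[16.27,-7.69,0,0,0,55,0],[16.27,-7.69,0,0,0,55,0],[16.27,-7.69,0,0,0,55,0]]]}}

```text
time_s: 12.68
position: [0.5435, -0.0187, 0.3949]
tcp_rot: [[-0.0, -0.905, 0.425], [-0.001, 0.425, 0.905], [-1.0, 0.0, -0.001]]
force: [1.0, -0.1, -0.3]
opening: 0.05
```

Emit:
{"method": "step_arm", "body": {"motion": [[[0,0,0,-1,10,0,0],[0,0,0,-3,30,0,0],[0,0,0,-5,60,0,0],[0,0,0,-7,90,0,0],[0,0,0,-9,120,0,0],[0,0,0,-11,150,0,0],[0,0,0,-13,180,0,0],[0,0,0,-15,210,0,0],[0,0,0,-16,235,0,0],[0,0,0,-17,255,0,0],[0,0,0,-17,265,0,0],[0,0,0,-17,265,0,0]]]}}

```text
time_s: 13.68
position: [0.526, 0.2488, 0.3947]
tcp_rot: [[0.0, -0.907, 0.422], [0.0, 0.422, 0.907], [-1.0, 0.0, 0.0]]
force: [-0.4, -0.9, -0.5]
opening: 0.048
```

```bash
python3 - <<'E'
from h import *
for n in ['scene','side']:
    c=cap(n,n+'11.png'); P=cloud(c); hsv=cv2.cvtColor(c['frame'],cv2.COLOR_RGB2HSV)
    m=(hsv[...,1]<50)&(P[...,2]>.13)&(P[...,2]<.24)&(abs(P[...,0]-.56)<.12)&(abs(P[...,1]-.316)<.13)&(hsv[...,2]>120)
    q=P[m]; print(n,len(q),cv2.minAreaRect((q[:,:2]*1000).astype(np.float32)),np.percentile(q[:,2],[5,50,95]))
    A=np.c_[q[:,:2],np.ones(len(q))]; r=np.linalg.lstsq(A,q[:,2],rcond=None)[0]; print('slope',r)
s=bot.read_state(); print(s['time_s'],s['position'],s['tcp_rot'].round(3).tolist(),s['opening']*87,s['force'],s['moment'])
E
```

```text
scene 1822 ((560.8255615234375, 317.06158447265625), (112.09073638916016, 150.11012268066406), 11.286683082580566) [0.19205773 0.20139803 0.20941336]
slope [ 0.03205988 -0.02292381  0.19055445]
side 1281 ((556.8828125, 316.50518798828125), (112.86140441894531, 152.3421173095703), 10.36656379699707) [0.19163697 0.19748919 0.21021281]
slope [-0.05560186  0.00741834  0.22915362]
13.7833 [0.52637521 0.24645491 0.39459219] [[-0.0, -0.906, 0.424], [-0.001, 0.424, 0.906], [-1.0, -0.0, -0.001]] 4.177688939162467 [-0.11586314 -0.27864807 -0.93462222] [-0.01412661 -0.11783796 -0.00536886]
```

View pics/scene11.png

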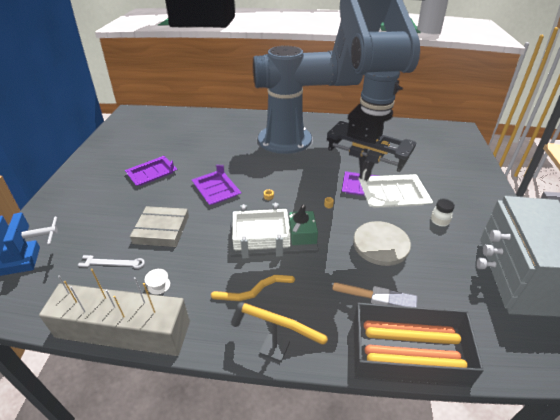

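View pics/side11.png

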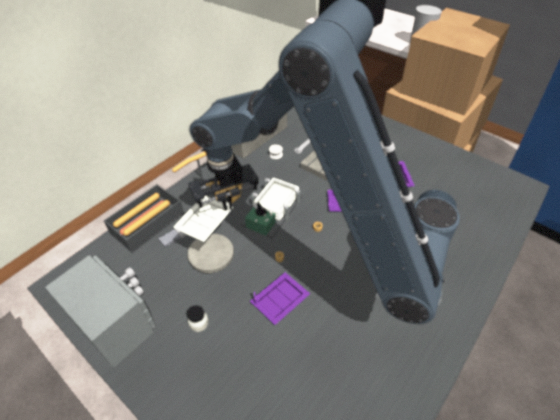

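The scene view shows the tray level over the turntable: its middle is about (0.559, 0.317) against the turntable's (0.560, 0.316), with the rim near 0.20 m. I'll settle, recheck the knob and hand in.

Emit:
{"method": "step_arm", "body": {"motion": [[[0,0,0,0,0,0,0],[0,0,0,0,0,0,0],[0,0,0,0,0,0,0],[0,0,0,0,0,0,0],[0,0,0,0,0,0,0],[0,0,0,0,0,0,0],[0,0,0,0,0,0,0],[0,0,0,0,0,0,0]]]}}

```text
time_s: 14.45
position: [0.5266, 0.2463, 0.3949]
tcp_rot: [[0.0, -0.905, 0.425], [0.0, 0.425, 0.905], [-1.0, -0.0, 0.0]]
force: [-0.5, -0.5, -1.6]
opening: 0.052
```

```bash
python3 - <<'E'
from h import *
c=cap('scene','s12.png'); P=cloud(c)
k=(P[...,2]>.093)&(P[...,2]<.106)&(np.hypot(P[...,0]-.5285,P[...,1]-.0977)<.03)
q=P[k]; print(len(q),cv2.minAreaRect((q[:,:2]*1000).astype(np.float32)))
im=cv2.imread('pics/s12.png'); cv2.imwrite('pics/s12c.png',cv2.resize(im[150:270,220:440],None,fx=3.6,fy=3.6))
s=bot.read_state(); print(s['time_s'],s['position'],abs(s['qvel']).max(),s['opening']*87)
E
```

```text
50 ((530.3877563476562, 97.48161315917969), (10.687597274780273, 43.204620361328125), 73.18663024902344)
14.5 [0.5266325  0.24637606 0.39486086] 0.14242667356407374 4.087714933413394
```

View pics/s12c.png

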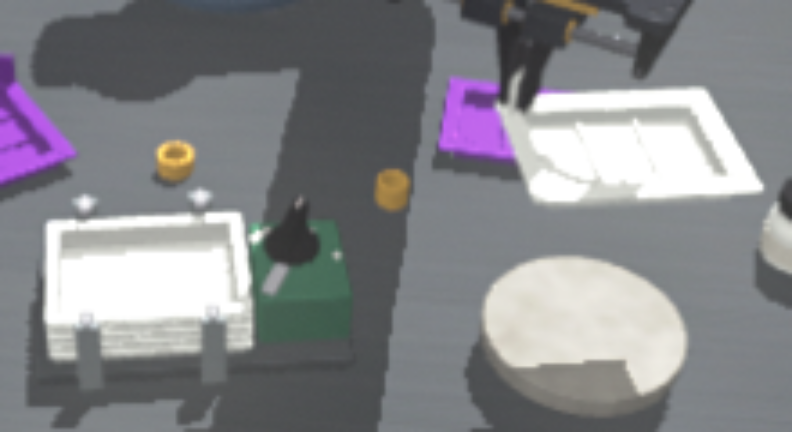

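The knob is still at 73.2° (two dots), and the tray is level, still and held.

```bash
python3 -c "
from rig import bot
print(bot.hand_in())"
```

```text
the job is handed in; nothing more can be done
None
```

I turned the keeper knob to its two-dot mark and peeled the top tray off by its tab. It was held level over the middle of the turntable when I handed the job in, at about 14.5 s of the 58 s allowed. `hand_in` gives no verdict, so everything below is my own measurement.

- **Knob:** the bar read 73.2° in the final scene image, against the two-dot mark at about 74°. That puts the keeper near 1.09 rad, and its blade is off the trays.
- **Peel:** I raised the tab corner by turning the tray 18° about the opposite corner, in three steps with pictures in between. The far corner looked to stay down throughout, but I judged that by eye and did not measure its height. Forces stayed under about 4 N.
- **Final pose:** the tray's middle was at about (0.559, 0.317) m and the turntable's at (0.560, 0.316) m, good to a few millimetres because the two cameras differ by 4–6 mm in x. The rim was near 0.20 m above the bench, about 16 cm above the turntable. The tray looked level in both views and was still gripped, with the fingers 4.1 mm apart on the tab.
- **Other things:** I saw nothing else moved in the pictures, though I did not measure each bystander's position.

One reading disagreed with the description: at the start the bar stood about 12° past the one-dot mark instead of exactly on it. I aimed at the two-dot mark itself, so this made no difference.

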